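Tap test of three geophone nodes

ROBOT

A 6-joint arm with a two-finger parallel gripper is mounted at the origin on the work surface. World frame = base frame: x ahead of the robot, y to its left, z up, the work surface at z = 0. Lengths are in m, angles in rad, forces in N, time in s.
With the tool pointing down it reaches from about 0.25 to 0.775 m from the base axis. Payload 4 kg.
Tool frame: the origin (TCP) lies between the finger pads; the fingertips stand 14 mm ahead of it and the grasp point (between the pads) lies 5 mm behind it (robot.nose_length is the distance from the TCP to the fingertips, in m); z points along the fingers, y is the direction in which the jaws open and shut (so a half turn about z gives the same grasp; the last joint's range is limited). The gripper opens to 94 mm and grips with 3 to 60 N. Pads are 16 mm wide; open, the fingers measure 119 mm over their backs; the gripper's body (75 mm by 177 mm) begins 78 mm behind the grasp point.
Start: joints at [-1.344, 0.087, 1.371, -0, 1.684, -0.103], TCP at [0.178, -0.52, 0.22] pointing down, gripper open.
Joint ranges: [-3.1, 3.1], [-0.76, 2.03], [0.27, 2.55], [-1.08, 4.22], [0.17, 2.65], [-2.57, 2.57]. Speed limits (rad/s): [2.79, 2.79, 3.14, 3.14, 3.14, 3.14].

INTERFACE

Orientations are given as [roll, pitch, yaw] about the fixed x, y, z axes, in that order (R = Rz(yaw) Ry(pitch) Rx(roll)).
In Python, from bench import robot, eyes, finder gives the robot as it stands.
- The arm moves only by the tool play_rows, never from a script. Its argument "rows" is a list of rows, each an object with "linear": the shift along the tool's x, y, z in cm, a list of three; "spin": the turn about the tool's z in degrees. A call has 1 to 12 rows; each row shifts and turns the commanded pose from where the row before left it, along the tool's axes as they then stand; what a row does not reach is not made up. A row lasts 1/12 s, in which the tool goes at most 41.7 mm and 7.16 degrees, less where a joint would pass 70% of its speed; a pose out of reach is approached as far as the arm can. A call with a gripper value outside its range is refused whole. "claw" is the finger opening in cm, from 0 to 9.4, set as the call begins (left out, the last holds). The fingers move at their own pace and stop on an object; the grip force is fixed at half the most. Time passes only in rows, so rows that do not move let the fingers close. It gives the time, the measured TCP pose, the force and the opening at its end, in the units of the state.
- robot.get_obs(): the state, without advancing time (a new reading comes with each control period).
- eyes.snapshot(name): name is "scene" or "top"; returns a dict with "frame" (480x640x3 uint8, red, green, blue), "fx", "fy", "cx", "cy" (pixels), "dist" ([k1, k2, p1, p2, k3] as OpenCV has them; the pictures are not rectified), "rvec" (rotation vector, rad) and "tvec" (3), from world to camera coordinates, as OpenCV has them. Camera axes: x right, y down, z forward; pixel columns grow to the right and rows downward; lengths in m; the calibration is good to about 2 mm. A picture is of the moment at which its call begins. There is no depth.
- robot.close_job(): hands the job in, once; it reports no verdict.
Trained networks look in a picture, given as the dict that the camera call returned (one of the last four; its "shot" number tells which), for a name from the list of things; names that differ only in an ending like _2 or _b are one class to them, and where a whole thing is asked for, a point or a joint stands for the part that bears it (a point fixed in the world has none). Each returns a list of dicts, best first, with "conf" (0 to 1); they miss things now and then, are a little off and sometimes report something else, mostly with a low value. They report only what shows in the picture. A call takes as long as a camera call. They do not tell look-alikes from the thing itself.
- finder.silhouettes(picture, name): "pixels" (480x640 bool, what is visible of it) and "box" ([centre column, centre row, width, height] in pixels, round what is visible of it).
The state is a dict: "time": time; "joint_positions": joint angles; "qvel": joint speeds; "joint_torque": joint torques, N m; "tool_pos": TCP position; "ee_rot": TCP orientation; "wrist_force": force on the tool from outside, world axes, zero at the start; "wrist_torque": the same for the moment, N m; "width": finger opening in m.
Only numpy, scipy, OpenCV 4.12 (cv2) and the standard library are available. Lean on these libraries where they do the work, as an engineer would, in place of code of your own. Each camera call takes 0.05 s, during which the arm holds its last target. There are 200 camera calls.

TASK

Press the raised end of the red rocker on the switch box to switch the recorder on. Then do the tap test so that the channels show up in order: with the fingertips lightly tap the top of the blue-capped geophone, then the yellow-capped one, then the green-capped one. Do not lift, shift or tip the geophones, and leave everything else on the shelf where it is.

Things in the scene. Friction and masses are not known exactly. Their poses are not given: they have to be found in the camera images.
- switch_box: grey painted steel switch box, fixed, 114 x 174 mm in plan, lid surface 70 mm above the shelf. Origin: centre of its underside; z up, y along its long side, x across it. On the lid sit the red rocker (nearer the -y end) and, near the +y end, a 16 mm amber glass pilot lamp standing 12 mm above the lid, 75 mm from the rocker's middle.
- rocker (a joint): angle of the red rocker switch (rad): 0 = off, 0.34 = fully on. It tips about a pivot across the box and stays where it is left; a downward push of about 3 N on its raised end moves it, and it meets a firm stop when on.
- rocker_press (a point): the spot to press: on the raised face of the red rocker at the end towards the amber lamp, 18 mm from the rocker's middle (it rides on the rocker). The rocker is 27 mm wide and 45 mm long along the box's y axis, dished in the middle, in a flat black bezel 4 mm high. Off: the lamp end stands up, this spot about 83 mm above the shelf. On: the pressed face lies level, this spot about 6 mm lower (77 mm above the shelf).
- node_blue: geophone node of channel 1: loose upright black cylinder 54 mm wide on a bronze base disc 72 mm wide, 84 mm tall in all, about 0.5 kg, with a blue cap 60 mm wide on top. No cable. Origin: centre of its underside, z up. The three nodes' places are interchanged from start to start.
- tap_blue (a point): the spot to tap: centre of the top of the blue cap, 84 mm above the shelf, nearly flat for 18 mm around.
- cap_blue (a joint): how far the soft blue cap is pressed in from above (m): 0 at rest, springs back by itself; yields about 1 mm for every 2 N after the first 1 N, and is hard against the case at 6 mm.
- node_yellow: geophone node of channel 2: loose upright black cylinder 54 mm wide on a bronze base disc 72 mm wide, 84 mm tall in all, about 0.5 kg, with a yellow cap 60 mm wide on top. No cable. Origin: centre of its underside, z up. The three nodes' places are interchanged from start to start.
- tap_yellow (a point): the spot to tap: centre of the top of the yellow cap, 84 mm above the shelf, nearly flat for 18 mm around.
- cap_yellow (a joint): how far the soft yellow cap is pressed in from above (m): 0 at rest, springs back by itself; yields about 1 mm for every 2 N after the first 1 N, and is hard against the case at 6 mm.
- node_green: geophone node of channel 3: loose upright black cylinder 54 mm wide on a bronze base disc 72 mm wide, 84 mm tall in all, about 0.5 kg, with a green cap 60 mm wide on top. No cable. Origin: centre of its underside, z up. The three nodes' places are interchanged from start to start.
- tap_green (a point): the spot to tap: centre of the top of the green cap, 84 mm above the shelf, nearly flat for 18 mm around.
- cap_green (a joint): how far the soft green cap is pressed in from above (m): 0 at rest, springs back by itself; yields about 1 mm for every 2 N after the first 1 N, and is hard against the case at 6 mm.
- gps_puck: bystander: white plastic GPS puck, 62 mm wide, 22 mm high, loose. Origin: centre of its underside.
- levelling_foot: bystander: bronze tripod levelling foot, 44 mm wide, with an upright threaded stud, 50 mm high, loose. Origin: centre of its underside.
- lens: bystander: spare clear glass indicator lens in a steel ring, 34 mm wide, 17 mm high, loose. Origin: centre of its underside.
- clevis_pin: bystander: steel clevis pin lying down, 55 mm long, 18 mm over the head, loose. Origin: on the shelf under its middle; x along the pin.
- bubble_level: bystander: round bubble level, 42 mm wide, 13 mm high, loose. Origin: centre of its underside.
- screwdriver: bystander: screwdriver lying down, 170 mm long, loose. Origin: on the shelf under it; x along it.
Things that resemble listed ones, but are neither listed nor needed, are in the scene too. Leave any turquoise or white look-alike of the node_yellow alone.

How it is judged:
On the way, in this order (a step that is already met when the one before it is completed fails the run):
1. the red rocker is pressed over to on (value of joint rocker above 0.28 rad), for 0.1 s.
2. the blue cap is tapped on top with the fingers (contact force between the fingers and node_blue above 0.8 N and value of joint cap_blue above 0.0005 m), for 0.03 s.
3. the yellow cap is tapped on top with the fingers (contact force between the fingers and node_yellow above 0.8 N and value of joint cap_yellow above 0.0005 m), for 0.03 s.
4. the green cap is tapped on top with the fingers (contact force between the fingers and node_green above 0.8 N and value of joint cap_green above 0.0005 m), for 0.03 s.
At the end, for the whole second after the job is handed in: The rocker is on (past 0.28 of 0.34 rad), all three geophones stand upright (within 0.1 rad), at rest, with their caps sprung back (within 2 mm), within 10 mm of where they were, and the six bystanders are within 10 mm of where they were (value of joint rocker above 0.28 rad and distance of each of node_blue, node_yellow, node_green, gps_puck, levelling_foot, lens, clevis_pin, bubble_level, screwdriver from where it was at the start of the episode below 0.01 m and angle between each of node_blue, node_yellow, node_green's own z axis and vertical below 0.1 rad and linear speed of each of node_blue, node_yellow, node_green below 0.02 m/s and value of joint each of cap_blue, cap_yellow, cap_green below 0.002 m); the robot touches nothing.
It fails at once if a geophone node is touched before the rocker is on (value of joint rocker below 0.25 rad and (contact force between the fingers and node_blue above 0.3 N or contact force between the fingers and node_yellow above 0.3 N or contact force between the fingers and node_green above 0.3 N)).
It fails at once if a geophone node is struck or pressed with more than 25 N (contact force between any of the fingers, the arm and node_blue above 25 N or contact force between any of the fingers, the arm and node_yellow above 25 N or contact force between any of the fingers, the arm and node_green above 25 N).
It fails at once if a geophone node is lifted, carried or pushed more than 10 mm (distance of any of node_blue, node_yellow, node_green from where it was at the start of the episode above 0.01 m).
It fails at once if a geophone node is tipped more than 0.2 rad (angle between any of node_blue, node_yellow, node_green's own z axis and vertical above 0.2 rad).
It fails at once if a bystander (puck, levelling foot, lens, clevis pin, bubble level, screwdriver) is moved more than 10 mm (distance of any of gps_puck, levelling_foot, lens, clevis_pin, bubble_level, screwdriver from where it was at the start of the episode above 0.01 m).
It also fails if it takes over 45 s, if anything falls off the work surface, if the arm or the gripper's body presses on something with over 40 N, if the wrist force passes 120 N, or if a joint passes its speed limit or range.

## Working session

There is one attempt and no reset: what is moved stays moved. The work goes in short steps, Python scripts to look and compute and a tool call to move; the robot and the scene stay as the last step left them, time stands still between calls to the robot, and variables do not carry over. Pictures are saved under pics/ and viewed, about 8 in all and at most 12, crops included, and the job is handed in when it is done.

Besides the shell and the picture viewer there is one more tool, called after "Request:" in YAML: its name, and indented under it one key for each argument. play_rows: Moves the arm, as the interface text tells. Its arguments: {"type":"object","properties":{"rows":{"type":"array"},"claw":{"type":"number"}},"required":["rows"]}

```bash
mkdir -p pics
cat > h.py <<'E'
import numpy as np, cv2
from bench import robot, eyes, finder
def ray(p,uv):
    K=np.array([[p["fx"],0,p["cx"]],[0,p["fy"],p["cy"]],[0,0,1.]])
    n=cv2.undistortPoints(np.array([[uv]],float),K,np.array(p["dist"],float))[0,0]
    R=cv2.Rodrigues(np.array(p["rvec"],float))[0]; t=np.array(p["tvec"],float).ravel()
    return -R.T@t, R.T@np.array([n[0],n[1],1.])
def at(p,uv,z):
    o,d=ray(p,uv); return o+d*(z-o[2])/d[2]
def proj(p,X):
    K=np.array([[p["fx"],0,p["cx"]],[0,p["fy"],p["cy"]],[0,0,1.]])
    return cv2.projectPoints(np.array(X,float).reshape(-1,3),np.array(p["rvec"],float),np.array(p["tvec"],float),K,np.array(p["dist"],float))[0][:,0]
def save(p,n): cv2.imwrite("pics/"+n,p["frame"][:,:,::-1])
E
python3 - <<'E'
from h import *
for c in("top","scene"):
    p=eyes.snapshot(c); save(p,c+"0.png")
    print(c,ray(p,(320,240)))
    for n in("switch_box","rocker","cap_blue","cap_yellow","cap_green","node_blue","node_yellow","node_green","gps_puck","levelling_foot","lens","clevis_pin","bubble_level","screwdriver"):
        for d in finder.silhouettes(p,n)[:3]:
            print(n,round(d["conf"],2),np.round(d["box"]),np.round(at(p,d["box"][:2],.08),3))
print(robot.get_obs())
E
```

```text
top (array([0.44040621, 0.07935388, 1.18585977]), array([ 0.07646266, -0.01478405, -0.99698784]))
switch_box 0.6 [500. 259. 104.  82.] [ 0.48  -0.301  0.08 ]
switch_box 0.42 [192. 203.  22.  24.] [0.606 0.321 0.08 ]
rocker 0.59 [513. 256.  25.  27.] [ 0.484 -0.327  0.08 ]
cap_blue 0.58 [366. 233.  32.  35.] [ 0.537 -0.03   0.08 ]
cap_yellow 0.91 [173. 268.  34.  29.] [0.475 0.359 0.08 ]
cap_yellow 0.91 [120. 264.  33.  31.] [0.485 0.466 0.08 ]
cap_yellow 0.75 [173. 333.  34.  31.] [0.344 0.359 0.08 ]
cap_green 0.85 [275. 223.  25.  35.] [0.562 0.153 0.08 ]
node_blue 0.82 [363. 236.  32.  34.] [ 0.531 -0.024  0.08 ]
node_blue 0.26 [385. 298.  15.  13.] [ 0.405 -0.064  0.08 ]
node_yellow 0.89 [123. 265.  46.  31.] [0.482 0.46  0.08 ]
node_yellow 0.63 [181. 267.  42.  35.] [0.476 0.343 0.08 ]
node_yellow 0.62 [177. 333.  43.  35.] [0.345 0.351 0.08 ]
node_green 0.88 [275. 224.  31.  34.] [0.559 0.153 0.08 ]
node_green 0.74 [259. 294.  28.  16.] [0.419 0.187 0.08 ]
gps_puck 0.68 [366. 157.  32.  26.] [ 0.694 -0.034  0.08 ]
levelling_foot 0.78 [193. 202.  19.  21.] [0.607 0.319 0.08 ]
lev
[... 1922 characters left out ...]
': 1.5, 'joint_positions': array([-1.34408859e+00,  8.72125647e-02,  1.37068456e+00, -1.20033813e-05,
        1.68360988e+00, -1.03123969e-01]), 'qvel': array([-1.37239745e-05, -4.93311604e-04,  6.45333621e-04, -8.50023048e-04,
       -6.94863014e-04, -3.59782108e-05]), 'joint_torque': array([-4.86334775e-04, -3.40032005e+01, -3.02591729e+01,  7.17187207e-02,
        2.37670384e-02, -1.42919311e-05]), 'tool_pos': array([ 0.17811998, -0.52038006,  0.21950685]), 'ee_rot': array([3.14150868e+00, 2.06812311e-05, 3.29830355e-01]), 'wrist_force': array([-0.82153793, -0.19487816, -0.40962575]), 'wrist_torque': array([ 9.94738199e-03,  2.20882268e-02, -6.84174006e-05]), 'width': 0.09413411529059641}
```

View pics/top0.png

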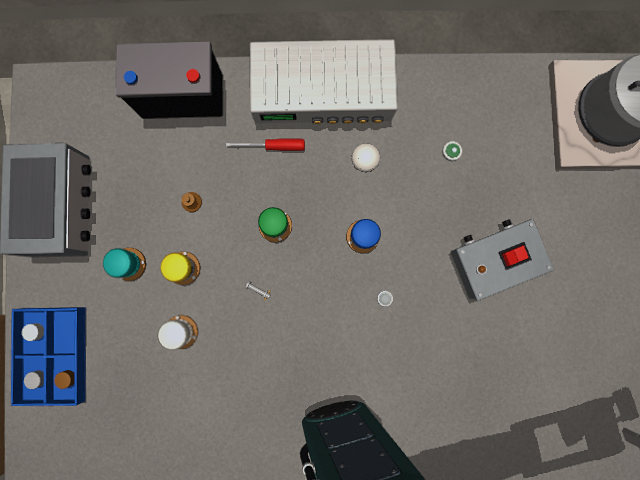

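View pics/scene0.png

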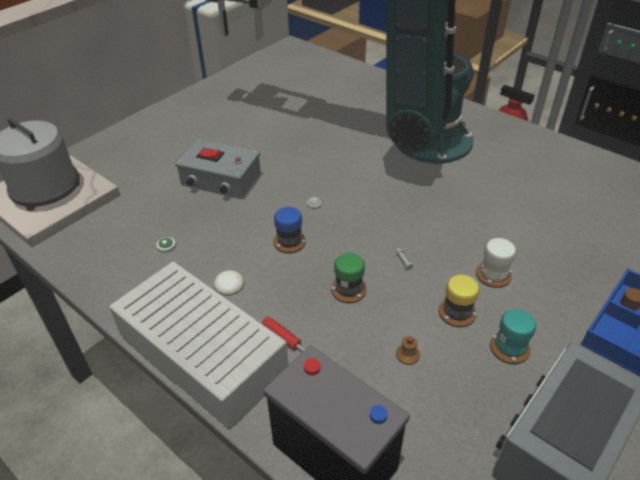

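The top view shows the blue cap at (366,233), yellow at (176,267), green at (273,222), the rocker at (515,256) and the lamp at (482,269). The turquoise and white ones are look-alikes. Next I refine these by colour, using both views.

```bash
cat > loc.py <<'E'
from h import *
from scipy.optimize import least_squares
W={"blue":(366,233),"yellow":(176,267),"green":(273,222)}
S={"blue":(288,216),"yellow":(462,291),"green":(349,267)}
H={"blue":(105,130),"yellow":(22,35),"green":(45,75),"red":(0,6)}
def mask(p,c,uv,r=30):
    h=cv2.cvtColor(p["frame"],cv2.COLOR_RGB2HSV); lo,hi=H[c]
    m=(cv2.inRange(h,(lo,110,40),(hi,255,255))|(cv2.inRange(h,(174,110,40),(180,255,255)) if c=="red" else 0))
    w=np.zeros_like(m); cv2.circle(w,uv,r,255,-1); m&=w
    n,l,s,ce=cv2.connectedComponentsWithStats(m); i=1+np.argmax(s[1:,4]); return (l==i),s[i],ce[i]
def hull_c(p,x,y,z0,z1,r):
    a=np.linspace(0,2*np.pi,48)
    X=np.array([[x+r*np.cos(t),y+r*np.sin(t),z] for z in(z0,z1) for t in a])
    q=cv2.convexHull(proj(p,X).astype(np.float32)); M=cv2.moments(q); return np.array([M["m10"],M["m01"]])/M["m00"],M["m00"]
if __name__=="__main__":
    t,s=eyes.snapshot("top"),eyes.snapshot("scene")
    for c in W:
        g=[]
        for p,uv in((t,W[c]),(s,S[c])):
            m,st,ce=mask(p,c,uv); g.append((p,ce,m.sum()))
        for k,use in(("top",g[:1]),("scene",g[1:]),("both",g)):
            f=least_squares(lambda v:np.concatenate([hull_c(p,*v,.058,.084,.030)[0]-ce for p,ce,_ in use]),at(t,W[c],.07)[:2])
            print(c,k,np.round(f.x,4),[(int(a),int(hull_c(p,*f.x,.058,.084,.03)[1])) for p,_,a in use])
    for n,p,uv,l in(("top",t,(515,256),(482,269)),("scene",s,(210,154),(238,160))):
        m,st,ce=mask(p,"red",uv,22); print(n,"rocker",st,ce,at(p,ce,.079), "lamp",at(p,l,.076))
    a=cv2.resize(t["frame"][210:310,440:560],None,fx=5,fy=5,interpolation=2)
    b=cv2.resize(s["frame"][130:205,165:275],None,fx=5,fy=5,interpolation=2)
    im=np.zeros((a.shape[0]+0,600,3),np.uint8); im[:]=a; cv2.imwrite("pics/box_top.png",im[:,:,::-1]); cv2.imwrite("pics/box_scene.png",b[:,:,::-1])
E
python3 loc.py
```

```text
blue top [ 0.5373 -0.0291] [(679, 730)]
blue scene [ 0.5423 -0.0279] [(523, 671)]
blue both [ 0.5392 -0.0292] [(679, 730), (523, 669)]
yellow top [0.477  0.3555] [(728, 780)]
yellow scene [0.4841 0.3583] [(798, 935)]
yellow both [0.4801 0.3567] [(728, 780), (798, 929)]
green top [0.5646 0.158 ] [(683, 729)]
green scene [0.5636 0.1544] [(431, 816)]
green both [0.5646 0.1566] [(683, 729), (431, 819)]
top rocker [502 245  27  21 348] [514.97988506 255.40804598] [ 0.48623409 -0.33181586  0.079     ] lamp [ 0.46025838 -0.2637959   0.076     ]
scene rocker [199 149  22  10 162] [210.03703704 153.40123457] [ 0.49150391 -0.32788781  0.079     ] lamp [ 0.46503511 -0.25875305  0.076     ]
```

View pics/box_top.png

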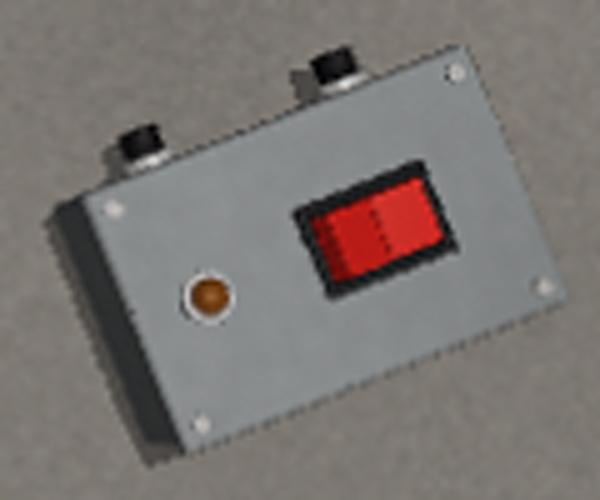

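View pics/box_scene.png

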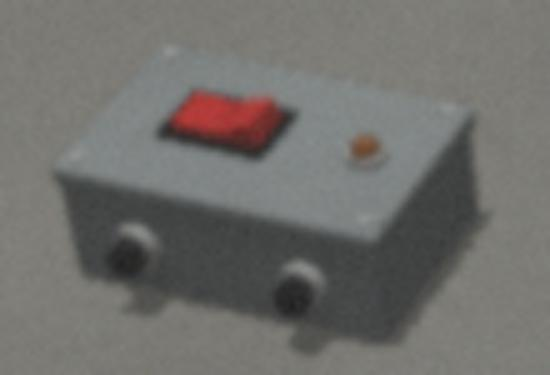

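The top picture shows the rocker, with its raised end on the lamp side, and the box turned about 21° in yaw. The press point comes out near (0.4815, -0.313). I'll close the gripper and turn it so the narrow 16 mm side lies along the box's y axis.

Request:
play_rows:
  claw: 0
  rows:
    - {"linear": [0,0,0],"spin": -7}
    - {"linear": [0,0,0],"spin": -7}
    - {"linear": [0,0,0],"spin": -7}
    - {"linear": [0,0,0],"spin": -7}
    - {"linear": [0,0,0],"spin": -7}
    - {"linear": [0,0,0],"spin": -7}
    - {"linear": [0,0,0],"spin": -7}
    - {"linear": [0,0,0],"spin": -7}
    - {"linear": [0,0,0],"spin": -7}
    - {"linear": [0,0,0],"spin": -7}
    - {"linear": [0,0,0],"spin": -7}
    - {"linear": [0,0,0],"spin": -7}

```text
time: 2.6
tool_pos: [0.1781, -0.5204, 0.2195]
ee_rot: [-3.142, 0.0, 1.802]
wrist_force: [0.6, -0.3, 0.2]
width: 0.0173
```

Request:
play_rows:
  rows:
    - {"linear": [0,0,0],"spin": -4}
    - {"linear": [0,0,0],"spin": -4}
    - {"linear": [0.85,3.5,0],"spin": 0}
    - {"linear": [0.85,3.5,0],"spin": 0}
    - {"linear": [0.85,3.5,0],"spin": 0}
    - {"linear": [0.85,3.5,0],"spin": 0}
    - {"linear": [0.85,3.5,0],"spin": 0}
    - {"linear": [0.85,3.5,0],"spin": 0}
    - {"linear": [0.85,3.5,0],"spin": 0}
    - {"linear": [0.85,3.5,0],"spin": 0}
    - {"linear": [0.85,3.5,0],"spin": 0}
    - {"linear": [0.85,3.5,0],"spin": 0}

```text
time: 3.6
tool_pos: [0.4761, -0.3149, 0.2197]
ee_rot: [3.141, 0.001, 1.936]
wrist_force: [-0.4, -0.5, 0.2]
width: 0.0005
```

Request:
play_rows:
  rows:
    - {"linear": [0,0.4,0],"spin": 0}
    - {"linear": [0,0,0],"spin": 0}

```text
time: 3.77
tool_pos: [0.48, -0.3133, 0.2191]
ee_rot: [-3.141, -0.0, 1.939]
wrist_force: [0.8, -0.0, -0.1]
width: 0.0006
```

Request:
play_rows:
  rows:
    - {"linear": [0,0.1,3.5],"spin": 0}
    - {"linear": [0,0,3.5],"spin": 0}
    - {"linear": [0,0,2.5],"spin": 0}
    - {"linear": [0,0,1.2],"spin": 0}
    - {"linear": [0,0,0],"spin": 0}

```text
time: 4.18
tool_pos: [0.4767, -0.3139, 0.1087]
ee_rot: [-3.137, -0.006, 1.934]
wrist_force: [-0.1, -0.4, -0.3]
width: 0.0006
```

Run:
```python
from h import *
t,s=eyes.snapshot("top"),eyes.snapshot("scene")
a=cv2.resize(t["frame"][200:320,440:580],(420,360),interpolation=2); b=cv2.resize(s["frame"][115:205,160:265],(420,360),interpolation=2)
cv2.imwrite("pics/near.png",np.hstack([a,b])[:,:790,::-1])
```

```text
(no output)
```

View pics/near.png

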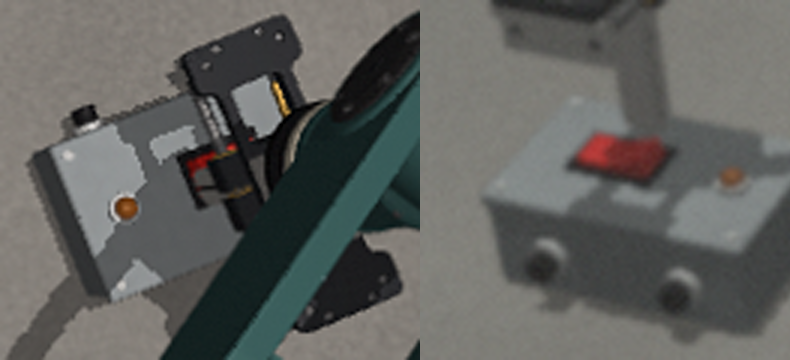

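Run:
```python
from h import *
o=robot.get_obs(); print(np.round(o["tool_pos"],4),np.round(o["ee_rot"],3),o["wrist_force"])
s=eyes.snapshot("scene"); x,y,z=o["tool_pos"]
for P in([x,y,z-.014],[.4815,-.313,.083]): print(((proj(s,[P])[0]-[160,115])*4+[420,0]).round())
```

```text
[ 0.4792 -0.3154  0.1135] [3.141e+00 1.000e-03 1.934e+00] [ 0.53597598 -0.94740091  0.17024081]
[645. 124.]
[648. 150.]
```

Request:
play_rows:
  rows:
    - {"linear": [0.15,0.3,0.6],"spin": 0}
    - {"linear": [0,0,0.4],"spin": 0}
    - {"linear": [0,0,0.4],"spin": 0}
    - {"linear": [0,0,0.2],"spin": 0}
    - {"linear": [0,0,0.2],"spin": 0}
    - {"linear": [0,0,0.2],"spin": 0}
    - {"linear": [0,0,0],"spin": 0}

```text
time: 4.92
tool_pos: [0.4818, -0.3115, 0.0923]
ee_rot: [3.141, -0.0, 1.936]
wrist_force: [0.9, 1.7, 1.6]
width: 0.0008
```

Request:
play_rows:
  rows:
    - {"linear": [0,0,0.1],"spin": 0}
    - {"linear": [0,0,0.1],"spin": 0}
    - {"linear": [0,0,0.1],"spin": 0}
    - {"linear": [0,0,0],"spin": 0}
    - {"linear": [0,0,0],"spin": 0}

```text
time: 5.33
tool_pos: [0.4819, -0.3118, 0.0914]
ee_rot: [3.141, 0.001, 1.936]
wrist_force: [-2.0, 3.8, 7.8]
width: 0.0005
```

Request:
play_rows:
  rows:
    - {"linear": [0,0,0.1],"spin": 0}
    - {"linear": [0,0,0.1],"spin": 0}
    - {"linear": [0,0,0],"spin": 0}

```text
time: 5.58
tool_pos: [0.482, -0.3119, 0.0912]
ee_rot: [3.141, 0.001, 1.936]
wrist_force: [-3.8, 6.0, 15.7]
width: 0.0002
```

Request:
play_rows:
  rows:
    - {"linear": [0,0,-1],"spin": 0}
    - {"linear": [0,0,-3],"spin": 0}
    - {"linear": [0,0,-3],"spin": 0}
    - {"linear": [0,4,0],"spin": 0}
    - {"linear": [0,4,0],"spin": 0}
    - {"linear": [4,0,0],"spin": 0}
    - {"linear": [4,0,0],"spin": 0}
    - {"linear": [4,0,0],"spin": 0}
    - {"linear": [2,0,0],"spin": 0}
    - {"linear": [0,0,0],"spin": 0}

```text
time: 6.42
tool_pos: [0.5055, -0.1494, 0.1571]
ee_rot: [-3.141, -0.001, 1.939]
wrist_force: [0.1, 0.4, 0.2]
width: 0.0006
```

Run:
```python
from h import *
from loc import mask
t,s=eyes.snapshot("top"),eyes.snapshot("scene")
print(mask(s,"red",(210,154),22)[1:],np.round(robot.get_obs()["tool_pos"],4))
a=cv2.resize(t["frame"][200:320,440:580],(420,360),interpolation=2); b=cv2.resize(s["frame"][130:205,165:275],(375*110//75//2*1+105,360),interpolation=2)
cv2.imwrite("pics/after.png",np.hstack([a,b])[:,:,::-1])
```

```text
(array([200, 147,  21,  13, 168], dtype=int32), array([209.5       , 153.10714286])) [ 0.5067 -0.1528  0.1575]
```

View pics/after.png

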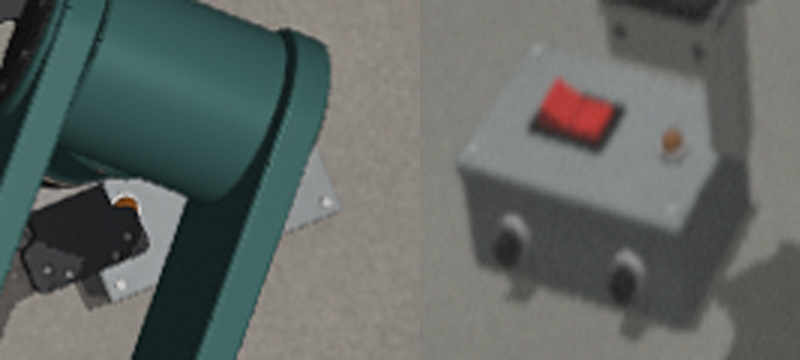

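The rocker is on: its far end now stands up, and the press met the firm stop at tip height 77 mm. Blue is next.

Request:
play_rows:
  rows:
    - {"linear": [3.4,2.4,0],"spin": 0}
    - {"linear": [3.4,2.4,0],"spin": 0}
    - {"linear": [3.4,2.4,0],"spin": 0}
    - {"linear": [0.2,0.2,0],"spin": 0}
    - {"linear": [0,0,0],"spin": 0}
    - {"linear": [0,0,2],"spin": 0}
    - {"linear": [0,0,1.5],"spin": 0}
    - {"linear": [0,0,0.5],"spin": 0}
    - {"linear": [0,0,0],"spin": 0}
    - {"linear": [0,0,0],"spin": 0}

```text
time: 7.35
tool_pos: [0.5387, -0.0306, 0.1175]
ee_rot: [-3.141, 0.0, 1.933]
wrist_force: [0.7, -0.3, 1.0]
width: 0.0002
```

Request:
play_rows:
  rows:
    - {"linear": [0,0,0.6],"spin": 0}
    - {"linear": [0,0,0.6],"spin": 0}
    - {"linear": [0,0,0.4],"spin": 0}
    - {"linear": [0,0,0.3],"spin": 0}
    - {"linear": [0,0,0.2],"spin": 0}
    - {"linear": [0,0,0.1],"spin": 0}
    - {"linear": [0,0,0],"spin": 0}

```text
time: 7.93
tool_pos: [0.5385, -0.0291, 0.0962]
ee_rot: [-3.141, 0.001, 1.936]
wrist_force: [-1.7, -0.1, 5.5]
width: 0.0005
```

Request:
play_rows:
  rows:
    - {"linear": [0,0,-0.5],"spin": 0}
    - {"linear": [0,0,-2.5],"spin": 0}
    - {"linear": [0,0,-3],"spin": 0}
    - {"linear": [0,0,0],"spin": 0}
    - {"linear": [3.8,0.8,0],"spin": 0}
    - {"linear": [3.8,0.8,0],"spin": 0}
    - {"linear": [3.8,0.8,0],"spin": 0}
    - {"linear": [3.8,0.8,0],"spin": 0}
    - {"linear": [3.8,0.8,0],"spin": 0}

```text
time: 8.68
tool_pos: [0.5077, 0.1645, 0.1551]
ee_rot: [3.141, -0.0, 1.935]
wrist_force: [0.1, -0.1, -0.2]
width: 0.0004
```

Request:
play_rows:
  rows:
    - {"linear": [3.8,0.8,0],"spin": 0}
    - {"linear": [3.8,0.8,0],"spin": 0}
    - {"linear": [3.8,0.8,0],"spin": 0}
    - {"linear": [3.8,0.8,0],"spin": 0}
    - {"linear": [3.8,0.8,0],"spin": 0}
    - {"linear": [0,0.3,0],"spin": 0}
    - {"linear": [0,0,0],"spin": 0}
    - {"linear": [0,0,0],"spin": 0}

```text
time: 9.35
tool_pos: [0.4805, 0.3552, 0.1547]
ee_rot: [-3.141, 0.001, 1.936]
wrist_force: [0.1, -0.2, 0.5]
width: 0.0002
```

Request:
play_rows:
  rows:
    - {"linear": [0,0,2],"spin": 0}
    - {"linear": [0,0,1.5],"spin": 0}
    - {"linear": [0,0,0.5],"spin": 0}
    - {"linear": [0,0,0],"spin": 0}
    - {"linear": [0,0,0.5],"spin": 0}
    - {"linear": [0,0,0.5],"spin": 0}
    - {"linear": [0,0,0.3],"spin": 0}
    - {"linear": [0,0,0.3],"spin": 0}
    - {"linear": [0,0,0.2],"spin": 0}
    - {"linear": [0,0,0.1],"spin": 0}
    - {"linear": [0,0,0],"spin": 0}

```text
time: 10.27
tool_pos: [0.4807, 0.3556, 0.0971]
ee_rot: [3.141, 0.0, 1.936]
wrist_force: [-0.4, -0.7, 4.1]
width: 0.0004
```

Request:
play_rows:
  rows:
    - {"linear": [0,0,0.1],"spin": 0}
    - {"linear": [0,0,0],"spin": 0}

```text
time: 10.43
tool_pos: [0.4808, 0.3556, 0.0962]
ee_rot: [3.141, 0.0, 1.936]
wrist_force: [-1.1, -1.4, 5.0]
width: 0.0005
```

Request:
play_rows:
  rows:
    - {"linear": [0,0,-0.5],"spin": 0}
    - {"linear": [0,0,-2.5],"spin": 0}
    - {"linear": [0,0,-3],"spin": 0}
    - {"linear": [0,0,0],"spin": 0}
    - {"linear": [-3.6,0.1,0],"spin": 0}
    - {"linear": [-3.6,0.1,0],"spin": 0}
    - {"linear": [-3.6,0.1,0],"spin": 0}
    - {"linear": [-3.6,0.1,0],"spin": 0}
    - {"linear": [-3.6,0.2,0],"spin": 0}
    - {"linear": [-3.6,0.2,0],"spin": 0}
    - {"linear": [0,0,0],"spin": 0}
    - {"linear": [0,0,0],"spin": 0}

```text
time: 11.43
tool_pos: [0.5655, 0.1551, 0.1546]
ee_rot: [-3.141, -0.001, 1.932]
wrist_force: [0.8, 0.5, -0.7]
width: 0.0007
```

Request:
play_rows:
  rows:
    - {"linear": [0,0,2],"spin": 0}
    - {"linear": [0,0,1.5],"spin": 0}
    - {"linear": [0,0,0.5],"spin": 0}
    - {"linear": [0,0,0],"spin": 0}
    - {"linear": [0,0,0.5],"spin": 0}
    - {"linear": [0,0,0.5],"spin": 0}
    - {"linear": [0,0,0.3],"spin": 0}
    - {"linear": [0,0,0.3],"spin": 0}
    - {"linear": [0,0,0.2],"spin": 0}
    - {"linear": [0,0,0.1],"spin": 0}
    - {"linear": [0,0,0],"spin": 0}

```text
time: 12.35
tool_pos: [0.5652, 0.1568, 0.0971]
ee_rot: [3.141, -0.0, 1.935]
wrist_force: [-0.7, 0.6, 2.6]
width: 0.0008
```

Request:
play_rows:
  rows:
    - {"linear": [0,0,0.1],"spin": 0}
    - {"linear": [0,0,0],"spin": 0}

```text
time: 12.52
tool_pos: [0.5653, 0.1568, 0.0962]
ee_rot: [3.141, -0.0, 1.936]
wrist_force: [-2.0, 0.2, 4.7]
width: 0.0005
```

Request:
play_rows:
  rows:
    - {"linear": [0,0,-0.5],"spin": 0}
    - {"linear": [0,0,-2.5],"spin": 0}
    - {"linear": [0,0,-4],"spin": 0}
    - {"linear": [0,0,-4],"spin": 0}
    - {"linear": [0,-4,0],"spin": 0}
    - {"linear": [0,-4,0],"spin": 0}
    - {"linear": [0,-4,0],"spin": 0}
    - {"linear": [0,-4,0],"spin": 0}
    - {"linear": [0,-4,0],"spin": 0}
    - {"linear": [0,0,0],"spin": 0}
    - {"linear": [0,0,0],"spin": 0}

```text
time: 13.43
tool_pos: [0.3772, 0.0848, 0.2057]
ee_rot: [3.139, 0.001, 1.934]
wrist_force: [0.9, 0.0, -0.3]
width: 0.0005
```

```bash
python3 loc.py
python3 - <<'E'
from h import *
s,t=eyes.snapshot("scene"),eyes.snapshot("top"); save(s,"end.png")
print(robot.get_obs()["time"])
for f,p in(("scene0.png",s),("top0.png",t)):
    a=cv2.imread("pics/"+f)[:,:,::-1]
    for n in("gps_puck","levelling_foot","lens","clevis_pin","bubble_level","screwdriver"):
        d=finder.silhouettes(p,n)
        if d: print(f,n,np.round(d[0]["box"]))
E
```

```text
blue top [ 0.5374 -0.0291] [(678, 730)]
blue scene [ 0.5422 -0.0278] [(526, 671)]
blue both [ 0.5386 -0.0287] [(678, 730), (526, 668)]
yellow top [0.4772 0.3556] [(724, 780)]
yellow scene [0.484  0.3582] [(797, 935)]
yellow both [0.4798 0.3565] [(724, 780), (797, 929)]
green top [0.5645 0.158 ] [(681, 729)]
green scene [0.5633 0.1547] [(433, 816)]
green both [0.5642 0.1566] [(681, 729), (433, 818)]
top rocker [502 245  27  21 342] [515.16959064 255.3625731 ] [ 0.48631811 -0.33221172  0.079     ] lamp [ 0.46025838 -0.2637959   0.076     ]
scene rocker [200 147  21  12 166] [209.5060241  153.05421687] [ 0.49133641 -0.32998253  0.079     ] lamp [ 0.46503511 -0.25875305  0.076     ]
13.6333
scene0.png gps_puck [231. 283.  28.  26.]
scene0.png levelling_foot [409. 351.  23.  32.]
scene0.png lens [316. 203.  16.  13.]
scene0.png clevis_pin [348. 269.  31.  27.]
scene0.png bubble_level [167. 242.  21.  15.]
scene0.png screwdriver [283. 331.  40.  34.]
top0.png gps_puck [365. 157.  31.  30.]
top0.png levelling_foot [193. 204.  21.  21.]
top0.png lens [385. 300.  13.  17.]
top0.png bubble_level [452. 150.  20.  18.]
top0.png screwdriver [268. 145.  80.   8.]
```

View pics/end.png

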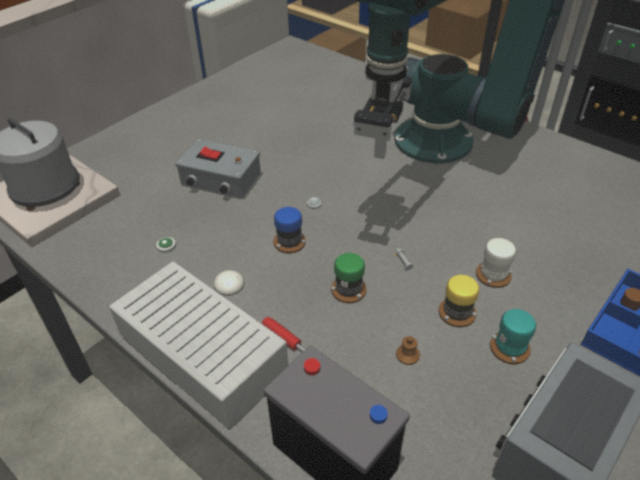

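Everything is in place: all three nodes are upright, the clevis pin is still at (404,258), the rocker is on and the arm is clear.

```bash
python3 -c "
from bench import robot
print(robot.close_job())"
```

```text
the job is handed in; nothing more can be done
None
```

I pressed the rocker on and tapped the blue, yellow and green caps in that order. I handed the job in at about 13.6 s on the robot's clock.

- **Rocker:** the press met the firm stop with the fingertips 77 mm above the shelf, at about 16 N. In the pictures its far end now stands up, so it is on.
- **Taps:** the wrist force read about 5 N on each cap. That is well above what a tap needs and far below the 25 N limit. I judged the taps from this force and from how far the fingertips went down, about 2 mm into each cap.
- **Geophones:** all three caps measured within about 1 mm of where they were at the start, and the last picture shows them upright.
- **Bystanders:** none had visibly moved. At the end the finder missed the clevis pin in the top view and reported the green node instead in the scene view. In the last picture the pin is at its starting place.
- **Camera disagreement:** the two cameras differed by up to 7 mm on where the caps are, so I used the combined fit. The flat part of each cap is 18 mm around, so this was good enough.

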